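# Clip the double hook onto the drying rail

## Robot

A 6-joint arm with a two-finger parallel gripper is mounted at the origin on the work surface. World frame = base frame: x ahead of the robot, y to its left, z up, the work surface at z = 0. Lengths are in mm, angles in rad, forces in N, time in s.
With the tool pointing down it reaches from about 350 to 775 mm from the base axis. Payload 7.3 kg.
Tool frame: the origin (TCP) lies midway between the tips of the shut fingers; the grasp point (between the pads) lies 19 mm behind it; z points along the fingers, y is the line along which they close (so a half turn about z gives the same grasp; the last joint's range is limited). The gripper opens to 92 mm and grips with 3 to 60 N. Pads are 19 mm wide; open, the fingers measure 130 mm over their backs; the gripper's body (75 mm by 190 mm) begins 47 mm behind the grasp point.
Start: joints at [-1.253, 0.342, 1.524, -0, 1.275, -0.146], TCP at [234.883, -469.548, 226.741] pointing down, gripper open.
Joint ranges: [-2.53, 2.53], [-0.77, 2.02], [0.04, 2.7], [-1, 4.14], [0.28, 2.66], [-3.11, 3.11]. Speed limits (rad/s): [2.57, 2.57, 3.14, 3.14, 3.14, 3.14].

## Interface

Orientations are given as [roll, pitch, yaw] about the fixed x, y, z axes, in that order (R = Rz(yaw) Ry(pitch) Rx(roll)).
In Python, from plant import bot gives the robot as it stands.
- The arm moves only by the tool jog_arm, never from a script. Its arguments are lists of equal length, an entry for each row: "dp": the shift along the tool's x, y, z in m, a list of three; "twist": the turn about the tool's z in degrees. A call has 1 to 10 rows; each row shifts and turns the commanded pose from where the row before left it, along the tool's axes as they then stand; what a row does not reach is not made up. A row lasts 1/8 s, in which the tool goes at most 62.5 mm and 10.7 degrees, less where a joint would pass 70% of its speed; a pose out of reach is approached as far as the arm can. A call is refused whole if a number of a shift passes 0.0625 or a number of a turn 10.7, either way. A call with a gripper value outside its range is refused whole. "jaw" is the finger opening in m, from 0 to 0.0918, set as the call begins (left out, the last holds). The fingers move at their own pace and stop on an object; the grip force is fixed at half the most. Time passes only in rows, so rows that do not move let the fingers close. It gives the time, the measured TCP pose, the force, the opening and the grip force at its end, in the units of the state.
- bot.get_obs(): the state, without advancing time (a new reading comes with each control period).
- bot.capture(name): name is "scene" or "top" or "wrist"; returns the picture (384x512x3 uint8, blue, green, red); there is no depth.
- bot.camera_params(name): a dict with "fx", "fy", "cx", "cy" (pixels), "R" (3x3) and "t" (3): a world point X has camera coordinates R X + t. Camera axes: x right, y down, z forward; pixel columns grow to the right and rows downward; lengths in mm; the calibration is good to about 2 mm. A picture is of the moment at which its call begins: read the wrist's pose just before it. camera_params takes no time and is no camera call; for the wrist camera it gives the pose at the moment of the call.
- bot.close_job(): hands the job in; it is judged then, once.
Trained networks look in the newest picture that a camera, given by its name, has taken for a name from the list of things; names that differ only in an ending like _2 or _b are one class to them, and where a whole thing is asked for, a point or a joint stands for the part that bears it (a point fixed in the world has none). Each returns a list of dicts, best first, with "confidence" (0 to 1); they miss things now and then, are a little off and sometimes report something else, mostly with a low value. They report only what shows in the picture. A call takes as long as a camera call. They do not tell look-alikes from the thing itself.
- bot.find_in(camera, label): "bbox" ([centre column, centre row, width, height] in pixels, round what is visible of it).
- bot.masks_of(camera, label): "pixels" (384x512 bool, what is visible of it) and "bbox" ([centre column, centre row, width, height] in pixels, round what is visible of it).
The state is a dict: "time": time; "joint_positions": joint angles; "dq": joint speeds; "tau": joint torques, N m; "tool_pos": TCP position; "tcp_rot": TCP orientation; "contact_force": force on the tool from outside, world axes, zero at the start; "moment": the same for the moment, N m; "grip_width": finger opening in mm; "finger_force": force on a finger pad.
Only numpy, scipy, OpenCV 4.12 (cv2) and the standard library are available. Lean on these libraries where they do the work, as an engineer would, in place of code of your own. Each camera call takes 0.05 s, during which the arm holds its last target. There are 200 camera calls.

## Task

Pick up the white double hook and press its open C-shaped clip down over the middle of the sprung drying rail until the rod has snapped fully home in it, well clear of the collar. Then slide the hook along the rod until it bears firmly against the collar without shifting the collar, and let go, leaving the hook hanging upright there. The rail is light: press gently and never drive the rod down onto its stops; leave the bowl, brush, basin and caddy where they are.

Things in the scene. Friction and masses are not known exactly. Their poses are not given: they have to be found in the camera images.
- hook: White plastic double rail hook, 86 (x) x 36 (y) x 99 (z) mm, about 60 to 125 g, loose, standing upright on two J-shaped feet. Origin at the centre of its underside, z up; a half turn about z looks the same. Its clip is an upside-down C, 36 mm long along the hook's y axis, gap facing down. The two J arms hang outside the clip, inside faces 15 mm either side of the middle.
- bore (a point): Centre of the clip's bore, 52 mm above the hook's origin; axes as the hook's, bore along y. On the rod's axis when the clip is fully home. Flat roof 7 mm above it, walls 8.5 mm either side; below, two round lips (6 mm thick, centres 5.8 mm lower and 8.25 mm either side) narrow the gap to 10.5 mm and spring apart sideways.
- fin (a point): Point inside the grip fin, 86 mm above the hook's origin. The fin is 12 mm thick along the hook's x, 34 mm long along y, and stands 35 mm tall (to 13 mm above this point) on a flat shoulder, 38 (x) x 36 (y) mm, whose top is 64 mm above the hook's origin. Pinch it from above across its thickness.
- rail: Fixed dark steel stand of the drying rail, foot plate 60 (x) x 360 (y) x 12 mm; two slotted posts, 32 (x) x 24 (y) mm, 176 mm high, stand 160 mm either side of its middle along its y axis. Origin at the centre of its underside.
- rod: Bare round steel rod, 14 mm thick, lying along the rail's y axis between the posts; origin at its middle on its axis; axes as the rail's. It is carried on springs in the posts' slots: it starts to yield downward at about 2 N, gives 1 mm per 0.35 N, strikes hard stops 29 mm down at about 12 N, and springs back when unloaded.
- rod_rest (a point): Fixed point where the unloaded rod's middle lies, 150 mm above the rail's origin. Pressing the clip down takes roughly 7 to 10 N before the rod snaps in, so the rod first sinks 15 to 23 mm; at the snap the force drops and the bore comes down onto the rod's axis. The clip then stays on by itself and slides along the rod with little drag.
- collar: Grey round stop collar on the rod, 30 mm in diameter, 16 mm long, 60 to 100 mm from the rod's middle on its +y side. Origin at its centre on the rod's axis, axes as the rail's. Held on the rod by friction only: it slips when pushed harder than about 13 N. With the hook bearing on it, the hook's middle is 26 mm from the collar's origin, on its -y side.
- bowl: Bystander: stainless steel bowl, 150 mm across, 55 mm high, origin at the centre of its underside.
- brush: Bystander: red-handled nail brush, 85 x 36 x 50 mm, origin at the centre of its underside.
- basin: Bystander: orange plastic basin upside down, 344 mm across at the rim on the slab, 112 mm high, origin at the centre of its underside.
- caddy: Bystander: small closed plastic caddy with lid and side latch, 116 x 176 x 78 mm, origin at the centre of its underside.
There are look-alikes about, which are no part of the job. What is meant by the hook is not pink, purple or yellow, and is the larger of those in its own colour.

How it is judged:
By the outcome, as a careful person would: the job done as asked, in the order asked, and still so for the second after the job is handed in, with the robot touching nothing.
It also fails if it takes over 58 s, if anything falls off the work surface, if the arm or the gripper's body presses on something with over 40 N, if the wrist force passes 120 N, or if a joint passes its speed limit or range.

## Working session

There is one attempt and no reset: what is moved stays moved. The work goes in short steps, Python scripts to look and compute and a tool call to move; the robot and the scene stay as the last step left them, time stands still between calls to the robot, and variables do not carry over. Pictures are saved under pics/ and viewed, at most 10 in all, crops included, and the job is handed in when it is done.

Besides the shell and the picture viewer there is one more tool, called after "Emit:" as a command line: name --pt "numbers of a row" for each row, then --argument value for the rest. jog_arm: Moves the arm, as the interface text tells. Its arguments: {"type":"object","properties":{"dp":{"type":"array"},"twist":{"type":"array"},"jaw":{"type":"number"}},"required":["dp","twist"]}

```bash
mkdir -p pics
cat > h.py <<'E'
import numpy as np,cv2
from plant import bot
def P(c): 
    p=bot.camera_params(c); return p,np.array(p['R']),np.array(p['t'])
def ray(c,u,v,z):
    p,R,t=P(c); d=R.T@np.array([(u-p['cx'])/p['fx'],(v-p['cy'])/p['fy'],1]); o=-R.T@t
    return o+d*(z-o[2])/d[2]
def proj(c,X):
    p,R,t=P(c); q=R@np.array(X,float)+t; return np.array([p['fx']*q[0]/q[2]+p['cx'],p['fy']*q[1]/q[2]+p['cy']])
E
python3 - <<'E'
from h import *
ims=[]
for c in ['scene','top']:
    im=bot.capture(c); ims.append(im); cv2.imwrite(f'pics/{c}0.png',im)
    p,R,t=P(c); print(c,p['fx'],(-R.T@t).round(),R.round(2).tolist())
    for l in ['hook','rod','collar','rail']:
        for d in bot.find_in(c,l): print(l,round(d['confidence'],2),np.round(d['bbox'],1))
v=np.vstack(ims); cv2.imwrite('pics/both.png',cv2.resize(v,(400*1,600)))
o=bot.get_obs(); print(o)
E
```

```text
scene 467.63799248529705 [1171.  946. 1010.] [[-0.8, 0.6, 0.0], [0.36, 0.49, -0.79], [-0.47, -0.64, -0.61]]
hook 0.75 [254.7 167.6  22.3  29.2]
hook 0.71 [240.3 197.6  17.4  26.1]
hook 0.68 [265.5 189.8  23.4  18.6]
hook 0.5 [229.8 178.8  25.3  27.9]
rod 0.73 [219.2 206.8  42.9  70.3]
collar 0.3 [330.1 247.   50.6  40.6]
rail 0.98 [220.9 225.2  59.7 121.3]
rail 0.55 [323.6 304.5  79.2  75. ]
top 373.1603395419983 [ 348.   -8. 1351.] [[-0.01, -1.0, 0.02], [-0.99, 0.01, -0.12], [0.12, -0.02, -0.99]]
hook 0.73 [294.6 204.6  15.   23.9]
hook 0.67 [296.6 236.3  28.5  15.4]
hook 0.53 [348.9 241.9  24.   14.5]
collar 0.58 [214.7 143.7   6.8   9.5]
rail 0.59 [236.6 152.1 105.   42.3]
{'time': 0.5, 'joint_positions': array([-1.25299617e+00,  3.42041908e-01,  1.52415407e+00,  1.41670540e-05,
        1.27542478e+00, -1.46010161e-01]), 'dq': array([-2.51210917e-04, -1.90841978e-05, -1.64095834e-03,  1.66735563e-03,
       -3.49535528e-04, -3.83764693e-03]), 'tau': array([-5.38551576e-04, -4.30816340e+01, -2.44313729e+01,  7.17478199e-02,
        4.88846179e-02, -2.06686406e-05]), 'tool_pos': array([ 234.87834934, -469.51370312,  226.69983346]), 'tcp_rot': array([-3.14156682e+00, -1.74986507e-05,  4.63806198e-01]), 'contact_force': array([-0.87160248, -0.42418098, -0.29949647]), 'moment': array([ 0.0306554 , -0.01078306,  0.02921074]), 'finger_force': 0.0, 'grip_width': 91.99462771043228}
```

View pics/scene0.png

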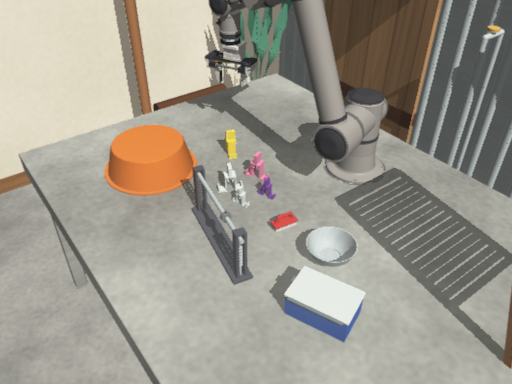

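View pics/top0.png

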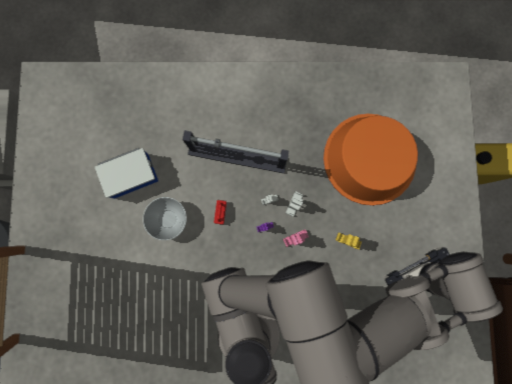

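The white hook of interest is the larger one: scene (230,178), top (295,204). The small white look-alike is at scene (240,194), top (269,199). The rail's posts are at about (190,143) and (284,160) in the top view. I'll zoom in on both views.

Run:
```python
from h import *
a=cv2.imread('pics/top0.png')[120:220,175:335]; b=cv2.imread('pics/scene0.png')[150:285,180:280]
A=cv2.resize(a,None,fx=3,fy=3,interpolation=cv2.INTER_CUBIC);B=cv2.resize(b,None,fx=3.2,fy=4,interpolation=cv2.INTER_CUBIC)
c=np.zeros((560,800,3),np.uint8); c[:300,:480]=A; c[:540,480:800]=B; cv2.imwrite('pics/z.png',c)
for cam in ['top','scene']:
    bot.capture(cam)
    for l in ['hook','rail','rod','collar']:
        for d in bot.masks_of(cam,l)[:4]:
            m=np.argwhere(d['pixels'])[:,::-1].astype(np.float32)
            r=cv2.minAreaRect(m); print(cam,l,round(d['confidence'],2),np.round(d['bbox'],1),'cen',m.mean(0).round(1),'rect',np.round(r[0],1),np.round(r[1],1),round(r[2],1))
for z in(0,50): print(z,ray('top',295,204,z).round(), ray('scene',230,178,z).round())
print([ray('top',u,v,176).round() for u,v in((190,140),(284,156))])
```

```text
top hook 0.69 [349.5 243.4  26.2   8.7] cen [350.5 240.1] rect [349.9 238.8] [23.4 10.9] 23.6
top hook 0.66 [297.  203.1  15.7  18.9] cen [295.4 202.7] rect [295.7 203.6] [10.2 22.2] 20.6
top hook 0.62 [297.3 237.8  25.   16.3] cen [297.  237.6] rect [297.  238.5] [12.5 25.5] 63.4
top rail 0.62 [237.6 152.6 106.5  42.3] cen [235.8 153.1] rect [234.8 151.6] [107.1  24.8] 10.7
top rail 0.29 [164.  218.6  41.2  42.5] cen [164.4 218.2] rect [164.  218.5] [41.7 43.1] 45.0
top rod 0.94 [235.6 146.6  86.3  17. ] cen [233.3 146. ] rect [235.3 147.2] [89.  8.] 13.2
top collar 0.54 [217.1 144.    8.2  11.2] cen [217.2 142.7] rect [217.1 142.6] [5.3 9. ] 14.0
top collar 0.45 [296.1 202.9  14.1  22.3] cen [295.2 202.7] rect [295.6 203.6] [11.1 23.4] 18.4
scene hook 0.75 [265.4 187.4  19.1  19.7] cen [265.5 188.8] rect [264.1 189.3] [20.9 13.7] 74.7
scene hook 0.74 [256.3 167.2  22.8  28.3] cen [256.4 167.8] rect [259.3 168.4] [22.1 24.2] 31.6
scene hook 0.73 [230.4 143.7  12.9  28.2] cen [230.1 142.6] rect [229.9 143.5] [29.1 11.2] 87.5
scene hook 0.58 [242.2 196.2  14.1  16.4] cen [240.4 196.3] rect [239.2 196.9] [20.4 11.6] 76.0
scene rail 0.7 [150.5 161.6  89.6  69.7] cen [148.4 160.9] rect [150. 160.] [70. 92.] 90.0
scene rail 0.64 [220.9 224.   62.6 124.2] cen [220.3 231. ] rect [219.8 223.7] [125.2  36.8] 60.8
scene rod 0.56 [218.9 207.9  45.8  66. ] cen [217.9 205.2] rect [219.6 207.5] [84.  10.1] 60.0
scene rod 0.4 [222.6 226.2  55.1 115.7] cen [220.4 231. ] rect [219.8 223.7] [124.2  37. ] 60.9
scene collar 0.67 [150.5 159.3  97.   71.3] cen [148.6 160.8] rect [148.4 159.7] [69.2 92.5] 79.7
0 [ 454. -171.    0.] [ 421. -208.    0.]
50 [ 450. -165.   50.] [ 458. -151.   50.]
[array([648., 184., 176.]), array([ 595., -117.,  176.])]
```

View pics/z.png

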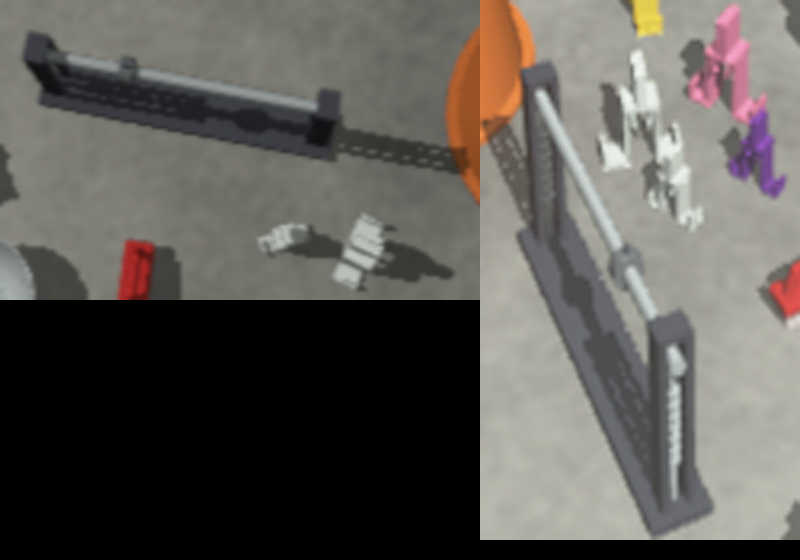

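Composite (top left 3x, scene right): the large white hook is at zoom (360,250), its long axis about 20° off world x. The posts' tops are at zoom (38,40) and (329,96), and the collar at (128,66) near the +y post. Next I'll move above the hook.

Emit:
jog_arm --pt "0.053 -0.029 0" --pt "0.053 -0.029 0" --pt "0.053 -0.029 0" --pt "0.053 -0.029 0" --pt "0.053 -0.029 0" --pt "0.053 -0.029 0" --pt "0 0 0" --pt "0 0 0" --twist '[0,0,0,0,0,0,0,0]'

```text
time: 2.0
tool_pos: [441.3, -171.9, 226.7]
tcp_rot: [3.141, 0.001, 0.465]
contact_force: [-0.2, -0.2, 0.3]
grip_width: 91.9
finger_force: 0.0
```

Emit:
jog_arm --pt "0 0 0" --pt "0 0 0" --pt "0 0 0" --pt "0 0 0" --pt "0 0 0" --pt "0 0 0" --twist '[-10,-10,-10,-10,0,0]'

```text
time: 2.75
tool_pos: [441.0, -172.6, 226.7]
tcp_rot: [3.142, 0.0, 1.157]
contact_force: [-0.4, 0.3, 0.6]
grip_width: 91.5
finger_force: 0.0
```

Run:
```python
from h import *
o=bot.get_obs(); print(o['time'],o['tool_pos'],o['tcp_rot'],o['contact_force'])
p,R,t=P('wrist'); print(p['fx'],(-R.T@t).round(1),R[2].round(3)); print('hook px',proj('wrist',[450,-165,50]))
im=bot.capture('wrist'); cv2.imwrite('pics/w1.png',im)
for d in bot.masks_of('wrist','hook'):
    m=np.argwhere(d['pixels'])[:,::-1].astype(np.float32); r=cv2.minAreaRect(m); print(round(d['confidence'],2),np.round(d['bbox'],1),m.mean(0).round(1),r)
```

```text
2.75 [ 441.016356   -172.59874071  226.74645042] [3.14153375e+00 1.81886165e-04 1.15679198e+00] [-0.43189352  0.33221671  0.61030684]
330.23873986346615 [ 466.  -111.3  384.6] [-0.1   -0.228 -0.968]
hook px [263.17517487 167.74900588]
0.95 [266.2 171.8  76.5  50.3] [265.4 165.8] ((265.0, 170.0), (48.0, 78.0), 90.0)
0.78 [157.7 100.5  57.5  55.8] [154.2 103.6] ((152.5517578125, 107.3846435546875), (60.97766876220703, 36.92037582397461), 48.12213134765625)
0.58 [245.9  78.1  44.5  53.7] [247.2  78.8] ((248.2996826171875, 78.3359603881836), (57.62589645385742, 26.45399284362793), 51.8427734375)
0.57 [230.5 310.   26.   15.8] [229.1 309. ] ((229.0, 309.0), (14.0, 22.0), 90.0)
```

View pics/w1.png

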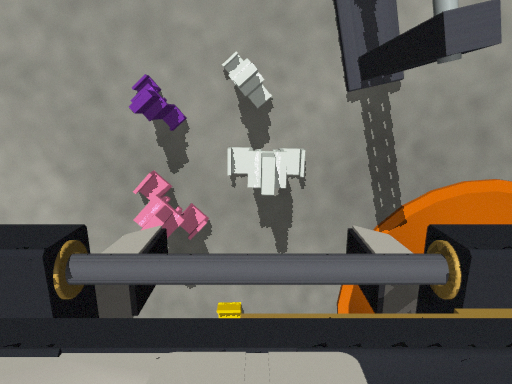

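Wrist view: the large hook is at (266,170), nearly aligned with the image, fin top at about x 262–275, y 153–194. The small white one is at (247,78) and clear of the fingers. I'll enlarge it and fit the fin.

```bash
cat >> h.py <<'E'
def hook_pts(x,y,yaw):
    c,s=np.cos(yaw),np.sin(yaw); f=lambda a,b,z:[x+c*a-s*b,y+s*a+c*b,z]
    fin=[[f(a,b,z) for a,b in((-6,-17),(6,-17),(6,17),(-6,17))] for z in(99,64)]
    sh=[f(a,b,64) for a,b in((-19,-18),(19,-18),(19,18),(-19,18))]
    return fin,sh
E
python3 - <<'E'
from h import *
from scipy.optimize import minimize
im=cv2.imread('pics/w1.png'); d=bot.masks_of('wrist','hook')[0]; 
hsv=cv2.cvtColor(im,cv2.COLOR_BGR2HSV)
M=np.zeros(im.shape[:2],bool); M[135:205,215:320]=True
g=im.min(2).astype(int); M&=(g>135)
def model(q):
    x,y,yaw=q; c,s=np.cos(yaw),np.sin(yaw)
    out=np.zeros(im.shape[:2],np.uint8)
    for (x0,x1,y0,y1,z0,z1) in [(-6,6,-17,17,64,99),(-19,19,-18,18,44,64)]:
        pts=np.array([proj('wrist',[x+c*a-s*b,y+s*a+c*b,z]) for a in(x0,x1) for b in(y0,y1) for z in(z0,z1)])
        cv2.fillConvexPoly(out,cv2.convexHull((pts*8).astype(np.int32)),1,shift=3)
    return out>0
print('maskpx',M.sum(),np.argwhere(M).min(0)[::-1],np.argwhere(M).max(0)[::-1])
# width-direction profile: rows below the arms show only fin
for r in range(146,198,3): 
    c=np.where(M[r])[0]; print(r,(c.min(),c.max()) if len(c) else None,end=' ')
vis=cv2.resize(im[125:215,205:325],None,fx=6,fy=6,interpolation=cv2.INTER_CUBIC)
for q,col in(((450,-165,1.157-np.pi/2),(0,0,255)),):
    fin,sh=hook_pts(*q)
    for poly in fin+[sh]:
        pp=np.array([(proj('wrist',X)-[205,125]+.5)*6 for X in poly]).astype(np.int32); cv2.polylines(vis,[pp],True,col,1)
        print(np.array([proj('wrist',X) for X in poly]).round(1).tolist())
cv2.imwrite('pics/w1z.png',vis)
E
```

```text
maskpx 2535 [215 135] [305 194]
146 (np.int64(215), np.int64(283)) 149 (np.int64(227), np.int64(304)) 152 (np.int64(227), np.int64(305)) 155 (np.int64(227), np.int64(305)) 158 (np.int64(227), np.int64(304)) 161 (np.int64(227), np.int64(304)) 164 (np.int64(227), np.int64(303)) 167 (np.int64(227), np.int64(303)) 170 (np.int64(225), np.int64(303)) 173 (np.int64(224), np.int64(303)) 176 (np.int64(248), np.int64(303)) 179 (np.int64(247), np.int64(285)) 182 (np.int64(247), np.int64(285)) 185 (np.int64(247), np.int64(285)) 188 (np.int64(261), np.int64(274)) 191 (np.int64(261), np.int64(273)) 194 (np.int64(262), np.int64(273)) 197 None [[257.4, 196.4], [270.9, 196.4], [271.4, 158.5], [257.5, 158.4]]
[[257.3, 187.6], [269.4, 187.7], [269.8, 153.5], [257.4, 153.5]]
[[244.3, 188.6], [282.4, 188.7], [283.2, 152.5], [244.0, 152.4]]
```

View pics/w1z.png

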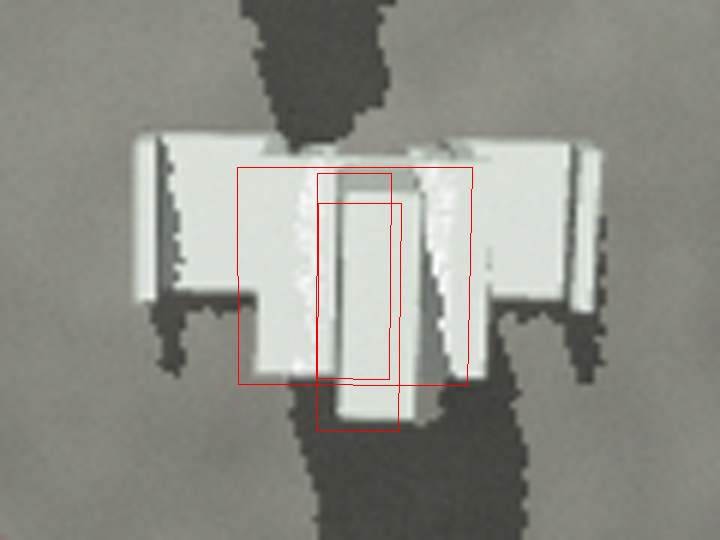

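Run:
```python
from h import *
from scipy.optimize import least_squares
z=lambda u,v:np.array([u/6+204.5,v/6+124.5])
obs=[z(336,417),z(415,419),z(419,190),z(339,190)]  # fin top, model order
sho=[z(257,375),z(487,378)]
def f(q):
    fin,sh=hook_pts(*q)
    return np.concatenate([proj('wrist',X)-o for X,o in zip(fin[0]+sh[:2],obs+sho)])
r=least_squares(f,[450,-165,-.41],x_scale=[1,1,.01]); print(r.x,np.degrees(r.x[2]),r.fun.round(1))
x,y,yaw=r.x
o=bot.get_obs(); d=np.array([x,y])-o['tool_pos'][:2]; t=o['tcp_rot'][2]
print('tool dxy',d@[np.cos(t),np.sin(t)],d@[np.sin(t),-np.cos(t)],'twist',-np.degrees(yaw+np.pi/2-t))
# rail fit using top/scene corners later: post tops
for n,c,(u,v) in(('L','top',(187.7,133)),('R','top',(284.5,152)),('L','scene',(180+190/3.2,150+328/4)),('R','scene',(180+59/3.2,150+75/4))): print(n,c,ray(c,u-.3,v-.3,176).round(1))
print('collar',ray('top',175+128/3,120+66/3,150).round(1),ray('scene',180+145/3.2,150+267/4,150).round(1))
```

```text
[ 4.53325554e+02 -1.64435236e+02 -4.14903263e-01] -23.772205869415423 [ 0.1  0.4  0.4  0.1  0.4  0.2 -0.2  0.1 -0.3 -0.2 -0.4 -0.6]
tool dxy 11.736213698326836 8.002177403544351 twist 0.21770441604519436
L top [672.3 193.  176. ]
R top [ 608.8 -118.   176. ]
L scene [665.4 202.7 176. ]
R scene [ 602.8 -106.7  176. ]
collar [647.9  97.9 150. ] [645.4 106.7 150. ]
```

Emit:
jog_arm --pt "0.012 0.008 0" --pt "0 0 0.05" --pt "0 0 0.05" --pt "0 0 0.03" --pt "0 0 0.02" --pt "0 0 0.008" --pt "0 0 0" --pt "0 0 0" --twist '[0,0,0,0,0,0,0,0]' --jaw 0.07

```text
time: 3.9
tool_pos: [454.3, -164.0, 69.6]
tcp_rot: [3.14, 0.0, 1.162]
contact_force: [0.7, 0.0, 0.4]
grip_width: 70.2
finger_force: 0.0
```

Emit:
jog_arm --pt "0 0 0" --pt "0 0 0" --pt "0 0 0" --pt "0 0 0" --pt "0 0 0" --pt "0 0 0" --twist '[0,0,0,0,0,0]' --jaw 0.0

```text
time: 4.65
tool_pos: [453.6, -163.9, 68.7]
tcp_rot: [3.141, 0.0, 1.162]
contact_force: [1.2, -0.7, 0.2]
grip_width: 14.5
finger_force: 0.1
```

Emit:
jog_arm --pt "0 0 0" --pt "0 0 0" --pt "0 0 0" --twist '[0,0,0]'

```text
time: 5.03
tool_pos: [453.6, -163.9, 68.7]
tcp_rot: [3.141, 0.0, 1.162]
contact_force: [0.7, 0.1, -0.7]
grip_width: 11.6
finger_force: 30.0
```

Emit:
jog_arm --pt "0 0 -0.02" --pt "0 0 -0.06" --pt "0 0 -0.06" --pt "0 0 -0.06" --pt "0 0 -0.04" --pt "0 0 0" --pt "0 0 0" --pt "0 0 0" --twist '[0,0,0,0,0,0,0,0]'

```text
time: 6.02
tool_pos: [452.9, -163.5, 306.9]
tcp_rot: [-3.138, -0.0, 1.162]
contact_force: [0.3, 0.1, -1.0]
grip_width: 11.8
finger_force: 30.0
```

Emit:
jog_arm --pt "0.052 0.018 0" --pt "0.052 0.018 0" --pt "0.052 0.018 0" --pt "0.052 0.018 0" --pt "0.052 0.018 0" --pt "0 0 0" --pt "0 0 0" --pt "0 0 0" --twist '[0,0,0,0,0,-6,-6,0]'

```text
time: 7.02
tool_pos: [639.3, 39.1, 306.9]
tcp_rot: [-3.139, 0.001, 1.371]
contact_force: [0.4, 0.2, -0.5]
grip_width: 12.0
finger_force: 30.0
```

Emit:
jog_arm --pt "0 0 0" --pt "0 0 0" --twist '[0,0]'

```text
time: 7.28
tool_pos: [639.4, 38.7, 308.5]
tcp_rot: [-3.141, 0.0, 1.37]
contact_force: [0.2, 0.5, -0.7]
grip_width: 12.0
finger_force: 30.0
```

Run:
```python
from h import *
o=bot.get_obs(); print(o['time'],o['tool_pos'],o['tcp_rot'],o['contact_force'])
im=bot.capture('wrist')
for l in('rail','rod','collar'):
    for d in bot.masks_of('wrist',l)[:2]:
        m=np.argwhere(d['pixels'])[:,::-1].astype(np.float32); r=cv2.minAreaRect(m); print(l,round(d['confidence'],2),np.round(d['bbox'],1),np.round(r[0],1),np.round(r[1],1),round(r[2],2))
cv2.imwrite('pics/w2.png',cv2.resize(im,(800,600),interpolation=cv2.INTER_CUBIC))
```

```text
7.275 [639.43332424  38.74364092 308.53049391] [-3.14132455e+00  9.82445195e-05  1.36990766e+00] [ 0.22304687  0.47026609 -0.66904405]
rail 0.95 [252.4 157.3  47.4 314.6] [252.3 156.4] [313.4  47.3] 89.28
rod 0.84 [249.  163.2  33.3 297.1] [249.5 162.5] [301.  31.] 90.0
collar 0.84 [251.3 119.8  31.   17.3] [249.5 117.5] [17. 31.] 90.0
```

View pics/w2.png

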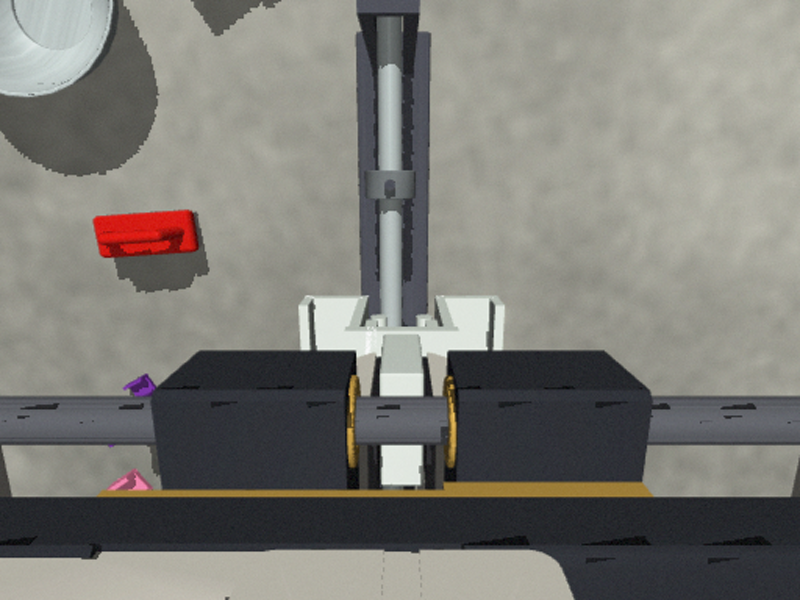

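Wrist view (zoomed): rod runs up the picture at x≈390, collar at (390,185), +y post at the top. The held hook (fin at x≈402) is right over the rod. Now the numbers.

Run:
```python
from h import *
im=cv2.imread('pics/w2.png'); g=im.astype(float).mean(2)
o=bot.get_obs(); t=o['tcp_rot'][2]; T=o['tool_pos']
ex=np.array([np.cos(t),np.sin(t)]); ey=np.array([np.sin(t),-np.cos(t)])
s=lambda u,v:(u*.64+(.64-1)/2, v*.64+(.64-1)/2)
def tl(X): d=X[:2]-T[:2]; return np.array([d@ex,d@ey])
L=[]
for r in list(range(75,165,10))+list(range(215,305,10)):
    row=cv2.GaussianBlur(g[r:r+1,360:425],(5,1),0)[0]
    mid=row[22:40].max(); c=np.where(row>0.62*mid)[0]
    # run containing 30
    a=b=30
    while row[a-1]>0.62*mid and a>1:a-=1
    while row[b+1]>0.62*mid and b<62:b+=1
    X=ray('wrist',*s(360+(a+b)/2,r),154); Y=tl(X); L.append(Y); print(r,360+a,360+b,Y.round(1))
L=np.array(L); k=np.polyfit(L[:,0],L[:,1],1); print('slope deg',np.degrees(k[0]),'offset at tcp',k[1])
for n,(u,v,z) in dict(collar_near=(390,199,163),collar_far=(390,172,165),postnear=(388,33,176),postnear2=(388,13,176)).items(): print(n,tl(ray('wrist',*s(u,v),z)).round(1))
# collar edges left/right at axis height ; hook expected
print('collar x',tl(ray('wrist',*s(366,190),150)),tl(ray('wrist',*s(414,190),150)))
hz=T[2]-68.7
for a in(-6,6):
  for b in(-17,17):
    X=np.append(T[:2]+ex*b+ey*a,hz+99); print('fin',a,b,((proj('wrist',X)+.18)/.64).round(1))
for a in(-43,-15,15,43):
    X=np.append(T[:2]+ex*18+ey*a,hz+30); print('arm',a,((proj('wrist',X)+.18)/.64).round(1))
print(P('wrist')[1].T.round(3), (-P('wrist')[1].T@P('wrist')[2]))
```

```text
75 379 399 [120.7  -8.5]
85 379 399 [115.5  -8.5]
95 379 399 [110.2  -8.5]
105 379 399 [104.9  -8.6]
115 379 399 [99.6 -8.6]
125 379 399 [94.2 -8.6]
135 380 399 [88.7 -8.4]
145 380 399 [83.2 -8.4]
155 379 399 [77.7 -8.7]
215 380 399 [43.2 -8.6]
225 381 400 [37.3 -8.1]
235 381 400 [31.3 -8.1]
245 381 400 [25.3 -8.1]
255 381 400 [19.1 -8.2]
265 381 400 [13.  -8.2]
275 381 400 [ 6.8 -8.2]
285 381 400 [ 0.5 -8.3]
295 380 400 [-5.9 -8.6]
slope deg -0.16135205914887948 offset at tcp -8.232980394593822
collar_near [53.  -8.1]
collar_far [68. -8.]
postnear [136.8  -8.4]
postnear2 [146.   -8.3]
collar x [ 57.69845036 -22.70593798] [57.69917865  6.03099568]
fin -6 -17 [386.  483.1]
fin -6 17 [385.  369.1]
fin 6 -17 [428.9 483.1]
fin 6 17 [430.6 369. ]
arm -43 [296.  302.5]
arm -15 [367.3 302.5]
arm 15 [443.8 302.5]
arm 43 [515.1 302.5]
[[ 0.98  -0.193 -0.049]
 [-0.199 -0.949 -0.244]
 [ 0.001  0.249 -0.968]] [650.91506506 104.46599871 466.70790902]
```

Emit:
jog_arm --pt "0 -0.0066 0" --pt "0 0 0.04" --pt "0 0 0.04" --pt "0 0 0.025" --pt "0 0 0.012" --pt "0 0 0" --pt "0 0 0" --pt "0 0 0" --twist '[0,0,0,0,0,0,0,0]'

```text
time: 8.48
tool_pos: [633.6, 40.2, 193.0]
tcp_rot: [3.139, -0.0, 1.371]
contact_force: [0.0, -1.1, -0.6]
grip_width: 11.8
finger_force: 30.0
```

Run:
```python
from h import *
o=bot.get_obs(); T=o['tool_pos']; print(o['time'],T,o['contact_force'])
a=bot.capture('scene'); w=bot.capture('wrist')
u,v=proj('scene',T).astype(int); print(u,v)
A=cv2.resize(a[v-30:v+50,u-40:u+40],(400,400),interpolation=cv2.INTER_CUBIC)
B=cv2.resize(w[0:250,130:380],(400,400),interpolation=cv2.INTER_CUBIC)
cv2.imwrite('pics/c3.png',np.hstack([A,B]))
```

```text
8.475 [633.58859244  40.21356707 192.97874932] [ 0.0341777  -1.1191584  -0.63137574]
215 191
```

View pics/c3.png

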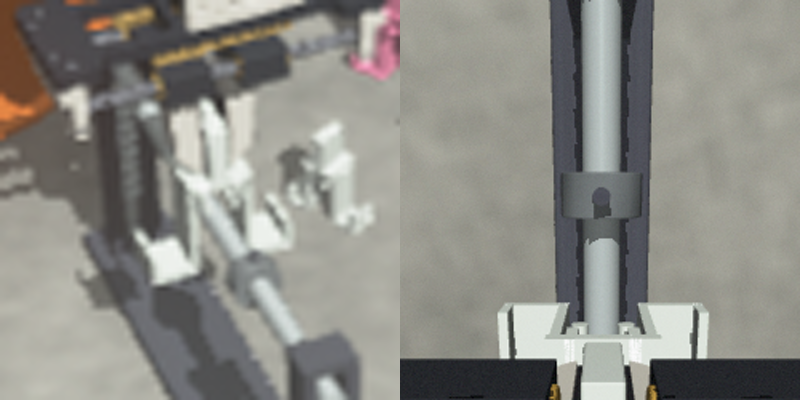

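The clip is centred over the rod to within about 1 mm (rod column 601, hook 603), and the collar's near face is well clear. Now I'll press gently in small steps.

Emit:
jog_arm --pt "0 -0.0006 0.006" --pt "0 0 0.005" --pt "0 0 0.003" --pt "0 0 0.003" --pt "0 0 0.002" --pt "0 0 0" --twist '[0,0,0,0,0,0]'

```text
time: 9.32
tool_pos: [632.8, 40.3, 173.0]
tcp_rot: [3.141, 0.0, 1.371]
contact_force: [2.0, -0.0, 1.8]
grip_width: 11.8
finger_force: 30.0
```

Emit:
jog_arm --pt "0 0 0.002" --pt "0 0 0.002" --pt "0 0 0.002" --pt "0 0 0" --twist '[0,0,0,0]'

```text
time: 9.82
tool_pos: [632.8, 40.3, 166.8]
tcp_rot: [3.141, -0.0, 1.371]
contact_force: [1.5, -0.7, 3.9]
grip_width: 12.2
finger_force: 30.0
```

Emit:
jog_arm --pt "0 0 0.002" --pt "0 0 0.001" --pt "0 0 0.001" --pt "0 0 0" --twist '[0,0,0,0]'

```text
time: 10.32
tool_pos: [632.7, 40.3, 162.9]
tcp_rot: [3.141, 0.0, 1.371]
contact_force: [2.4, -1.8, 5.7]
grip_width: 11.9
finger_force: 30.0
```

Emit:
jog_arm --pt "0 0.0004 0.001" --pt "0 0 0.001" --pt "0 0 0" --twist '[0,0,0]'

```text
time: 10.7
tool_pos: [632.7, 40.3, 160.8]
tcp_rot: [-3.141, 0.0, 1.371]
contact_force: [0.9, -0.4, 5.8]
grip_width: 11.5
finger_force: 30.0
```

Emit:
jog_arm --pt "0 0 0.001" --pt "0 0 0.001" --pt "0 0 0" --twist '[0,0,0]'

```text
time: 11.08
tool_pos: [632.8, 40.3, 159.0]
tcp_rot: [3.142, 0.0, 1.371]
contact_force: [0.8, -0.2, 6.3]
grip_width: 11.6
finger_force: 30.0
```

Emit:
jog_arm --pt "0 0 0.001" --pt "0 0 0.001" --pt "0 0 0" --twist '[0,0,0]'

```text
time: 11.45
tool_pos: [632.7, 40.3, 157.1]
tcp_rot: [-3.142, 0.0, 1.371]
contact_force: [0.2, -0.8, 7.3]
grip_width: 12.0
finger_force: 30.0
```

Emit:
jog_arm --pt "0 0 0.001" --pt "0 0 0.001" --pt "0 0 0" --twist '[0,0,0]'

```text
time: 11.82
tool_pos: [632.6, 40.5, 154.7]
tcp_rot: [-3.141, -0.0, 1.371]
contact_force: [1.5, -0.8, 5.1]
grip_width: 12.1
finger_force: 30.0
```

Emit:
jog_arm --pt "0 0 0.001" --pt "0 0 0" --twist '[0,0]'

```text
time: 12.08
tool_pos: [632.6, 40.4, 153.5]
tcp_rot: [-3.141, 0.0, 1.371]
contact_force: [0.3, -0.5, 5.2]
grip_width: 11.9
finger_force: 30.0
```

The force dropped at 155 mm, so it snapped. Now I'll ease back up to the unloaded rod height.

Emit:
jog_arm --pt "0 0 -0.003" --pt "0 0 -0.003" --pt "0 0 -0.003" --pt "0 0 -0.003" --pt "0 0 -0.001" --pt "0 0 0" --pt "0 0 0" --twist '[0,0,0,0,0,0,0]'

```text
time: 12.95
tool_pos: [632.7, 40.3, 166.5]
tcp_rot: [-3.141, 0.0, 1.371]
contact_force: [1.0, 0.5, -0.1]
grip_width: 11.4
finger_force: 30.0
```

Run:
```python
from h import *
o=bot.get_obs(); T=o['tool_pos']; print(o['time'],T,o['contact_force'])
t=o['tcp_rot'][2]; ex=np.array([np.cos(t),np.sin(t)])
w=bot.capture('wrist')
for d in bot.masks_of('wrist','collar')[:2]: print(d['confidence'],np.round(d['bbox'],1))
# pixel rows of hook front face top edge (shoulder z=TCP-4.7, +18) and collar near top edge (z165) at offsets
c=P('wrist')[0]
print('shoulder front',proj('wrist',np.append(T[:2]+ex*18,T[2]-4.7)))
for k in range(44,64,3): print(k,proj('wrist',np.append(T[:2]+ex*k,164))[1].round(1),end='; ')
cv2.imwrite('pics/w4.png',cv2.resize(w[50:250,156:356],(600,600),interpolation=cv2.INTER_CUBIC))
```

```text
12.95 [632.70431838  40.3014771  166.49704571] [ 0.9686633   0.54964577 -0.12850189]
0.81 [256.9 124.6  59.1  35.4]
shoulder front [259.92615264 209.21545355]
44 159.4; 47 153.2; 50 147.0; 53 140.7; 56 134.4; 59 128.0; 62 121.5;
```

View pics/w4.png

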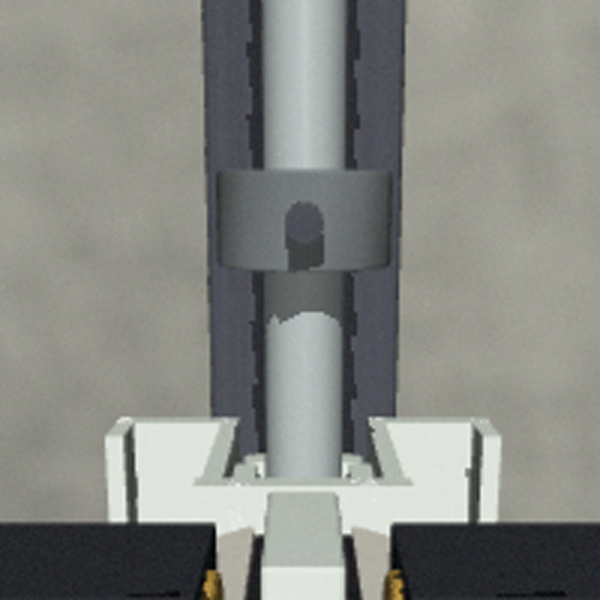

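Home: the rod runs inside the bore (rod x≈305, hook x≈303), force near zero at rest height. The collar's near face is at row 270, giving a gap of about 36 mm. Now I'll slide towards it.

Emit:
jog_arm --pt "0.005 0 0" --pt "0.008 0 0" --pt "0.008 0 0" --pt "0.006 0 0" --pt "0.003 0 0" --pt "0.002 0 0" --pt "0 0 0" --pt "0 0 0" --twist '[0,0,0,0,0,0,0,0]'

```text
time: 14.05
tool_pos: [639.1, 71.5, 166.6]
tcp_rot: [-3.141, 0.0, 1.371]
contact_force: [0.6, 0.2, -1.9]
grip_width: 12.3
finger_force: 30.0
```

Emit:
jog_arm --pt "0.001 0 0" --pt "0.001 0 0" --pt "0 0 0" --twist '[0,0,0]'

```text
time: 14.42
tool_pos: [639.6, 73.7, 166.7]
tcp_rot: [-3.142, -0.0, 1.371]
contact_force: [1.4, -0.1, -1.6]
grip_width: 11.2
finger_force: 30.0
```

Emit:
jog_arm --pt "0.001 0 0" --pt "0 0 0" --twist '[0,0]'

```text
time: 14.68
tool_pos: [639.8, 74.7, 166.7]
tcp_rot: [3.141, -0.0, 1.371]
contact_force: [0.3, 0.3, -2.1]
grip_width: 12.1
finger_force: 30.0
```

Emit:
jog_arm --pt "0.0005 0 0" --pt "0 0 0" --twist '[0,0]'

```text
time: 14.92
tool_pos: [639.9, 75.1, 166.7]
tcp_rot: [3.142, 0.0, 1.371]
contact_force: [0.3, 0.0, -1.8]
grip_width: 12.0
finger_force: 30.0
```

Emit:
jog_arm --pt "0.0005 0 0" --pt "0 0 0" --twist '[0,0]'

```text
time: 15.18
tool_pos: [640.0, 75.6, 166.7]
tcp_rot: [3.142, 0.0, 1.371]
contact_force: [1.3, 0.2, -1.3]
grip_width: 12.0
finger_force: 30.0
```

Emit:
jog_arm --pt "0.0005 0 0" --pt "0 0 0" --twist '[0,0]'

```text
time: 15.42
tool_pos: [640.1, 75.8, 166.7]
tcp_rot: [3.142, 0.0, 1.371]
contact_force: [0.8, -0.7, -1.9]
grip_width: 11.7
finger_force: 30.0
```

Emit:
jog_arm --pt "0.0005 0 0" --pt "0 0 0" --twist '[0,0]'

```text
time: 15.68
tool_pos: [640.1, 75.9, 166.7]
tcp_rot: [-3.141, 0.001, 1.371]
contact_force: [-0.3, -4.1, -1.4]
grip_width: 12.1
finger_force: 30.0
```

Emit:
jog_arm --pt "0.0005 0 0" --pt "0 0 0" --twist '[0,0]'

```text
time: 15.92
tool_pos: [640.1, 76.0, 166.7]
tcp_rot: [-3.141, 0.002, 1.371]
contact_force: [-2.0, -6.0, 0.3]
grip_width: 11.6
finger_force: 30.0
```

Emit:
jog_arm --pt "0.0003 0 0" --pt "0 0 0" --pt "0 0 0" --twist '[0,0,0]'

```text
time: 16.3
tool_pos: [640.1, 76.0, 166.8]
tcp_rot: [-3.141, 0.002, 1.371]
contact_force: [-1.0, -7.0, -0.7]
grip_width: 11.7
finger_force: 30.0
```

Run:
```python
from h import *
o=bot.get_obs(); T=o['tool_pos']; print(o['time'],T,o['contact_force'],o['moment'])
w=bot.capture('wrist')
for d in bot.masks_of('wrist','collar')[:2]: print(d['confidence'],np.round(d['bbox'],1))
A=cv2.resize(w[100:250,181:331],(450,450),interpolation=cv2.INTER_CUBIC)
cv2.imwrite('pics/w5.png',A)
ex=np.array([np.cos(1.371),np.sin(1.371)])
for k in(18,26,34): print(k,proj('wrist',np.append(T[:2]+ex*k,164)))
```

```text
16.3 [640.09275042  75.96390543 166.75346154] [-0.96932273 -6.98119716 -0.69941008] [-1.31639229  0.18139049  0.01344204]
0.81 [257.9 191.6  56.9  41. ]
18 [260.00870975 210.45538762]
26 [260.04864056 195.18592314]
34 [260.08955277 179.54117802]
```

View pics/w5.png

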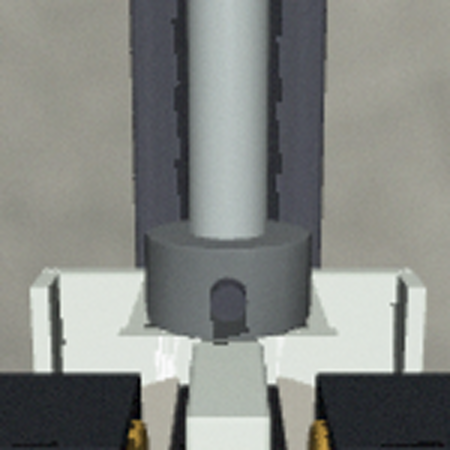

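The hook's front face is flush on the collar (rows 320–335) with about 7 N, below slip. Now I'll release.

Emit:
jog_arm --pt "0 0 0" --pt "0 0 0" --pt "0 0 0" --pt "0 0 0" --twist '[0,0,0,0]' --jaw 0.05

```text
time: 16.9
tool_pos: [640.4, 77.6, 166.8]
tcp_rot: [3.141, -0.0, 1.372]
contact_force: [-0.1, 0.4, 0.0]
grip_width: 46.9
finger_force: 0.0
```

Emit:
jog_arm --pt "0 0 -0.01" --pt "0 0 -0.03" --pt "0 0 -0.05" --pt "0 0 -0.05" --pt "0 0 0" --pt "0 0 0" --pt "0 0 0" --twist '[0,0,0,0,0,0,0]'

```text
time: 17.77
tool_pos: [639.8, 77.4, 305.1]
tcp_rot: [-3.139, 0.001, 1.371]
contact_force: [-0.1, -0.5, 0.3]
grip_width: 50.0
finger_force: 0.0
```

Run:
```python
from h import *
o=bot.get_obs(); print(o['time'],o['tool_pos'],o['contact_force'])
w=bot.capture('wrist'); a=bot.capture('scene'); u,v=proj('scene',[645,95,150]).astype(int)
A=cv2.resize(a[v-45:v+45,u-45:u+45],(400,400),interpolation=cv2.INTER_CUBIC)
B=cv2.resize(w[50:250,156:356],(400,400),interpolation=cv2.INTER_CUBIC)
cv2.imwrite('pics/c6.png',np.hstack([A,B]))
```

```text
17.775 [639.78240416  77.35869216 305.13497833] [-0.07764609 -0.51544421  0.34270036]
```

View pics/c6.png

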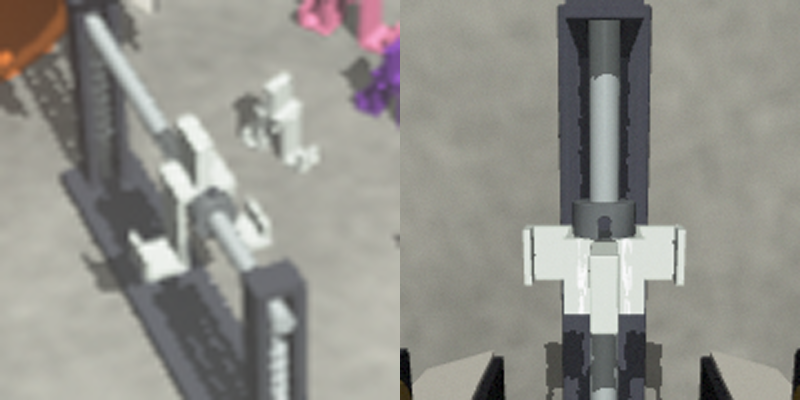

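The hook hangs upright on the rod, flush against the collar (right panel about (600,238)), and the gripper is clear. Handing in.

```bash
python3 -c "
from plant import bot
print(bot.close_job())"
```

```text
the job is handed in; nothing more can be done
None
```

The hook is snapped onto the rod and hangs upright, bearing against the collar (pushed up to it at about 7 N, below its slip force); the gripper is clear and the job was handed in at about 18 s.

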